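# Clip the ring-ended stirrer onto the snap hook

### The job

Hang up the wooden stirrer that has a steel ring at its end: set the ring over the upright nose of the snap hook (the one with the sprung gate) and, still holding the stirrer, push the ring down against the gate until it passes inside and the gate snaps shut above it. Then let go, leaving the ring low in the hook around its nose, at rest.

Things in the scene. Friction and masses are not known exactly. Their poses are not given: they have to be found in the camera images.
- stirrer: Wooden stirrer with a steel ring at one end, 0.1 kg, lying flat; a twin without ring is a bystander. Origin on the underside, x towards the ring, z up. Handle bar 24 wide (y), 26 high (z 0 to 26), x -30 to 85; grip it near x = 40, closing along y. Blade 44 wide, z 8 to 18, x -132 to -28. Ring in the x-y plane: 6 mm wire, inside diameter 46, outside 58. All mm.
- eye (a point): Centre of the stirrer's steel ring: 115 mm along the stirrer's x from its origin, 13 mm above its underside. Axes as the stirrer's. The ring goes in with the handle pointing to the hook's -x side, its centre on the nose axis or up to 5 mm short of it (10 mm off from there is fine); it is past the gate about 50 mm below the nose's top: push to 68.
- nose (a point): Top of the snap hook's nose, 129 mm above the table. Fixed upward-opening U of 10 mm bar; x points from nose to shank (roughly away from the robot), z up. Nose: upright bar below this point. Shank at x = 58, 21 higher, standing in a steel foot: x 35 to 115, 80 wide, 25 high. Inside bottom of the U 80 below. The -x side is free. The other hook, short-nosed, gateless, is a bystander. All mm.
- gate (a joint): Snap hook's sprung gate: steel bar 48 mm long, 12 wide, hinged at the shank (56 mm from the nose axis, 1 above the nose's top), closing the mouth down to the nose's inner side, 7 below its top. In rad: 0 shut, grows as the free end swings down into the hook, at most 1.3. The ring needs 2 to 5 N to push through; the spring then shuts it.
Not all that is in view belongs to the job. What is shaped like the part that bears nose but orange is not meant.

How it is judged:
On the way:
1. The held stirrer's ring, over the nose, pushes the gate in (value of joint gate above 0.35 rad and horizontal distance between eye and nose below 0.025 m and z of eye in the frame of nose below 0.005 m and contact force between the fingers and stirrer above 1 N), for 0.05 s.
At the end, for the whole second after the job is handed in: The ring is around the snap hook's nose, inside the hook: its centre within 25 mm of the nose axis seen from above and 45 to 120 mm below the nose's top, the stirrer tilted less than 0.8 rad from flat and at rest (under 30 mm/s), and the gate shut above the ring (under 0.12 rad) (horizontal distance between eye and nose below 0.025 m and z of eye in the frame of nose between -0.12 and -0.045 m and angle between stirrer's own z axis and vertical below 0.8 rad and value of joint gate below 0.12 rad and linear speed of stirrer below 0.03 m/s); the robot touches nothing.
It also fails if it takes over 48 s, if anything falls off the work surface, if the arm or the gripper's body presses on something with over 40 N, if the wrist force passes 120 N, or if a joint passes its speed limit or range.

### The arm

A 6-joint arm with a two-finger parallel gripper is mounted at the origin on the work surface. World frame = base frame: x ahead of the robot, y to its left, z up, the work surface at z = 0. Lengths are in m, angles in rad, forces in N, time in s.
With the tool pointing down it reaches from about 0.35 to 0.975 m from the base axis. Payload 4.9 kg.
Tool frame: the origin (TCP) lies midway between the tips of the shut fingers; the grasp point (between the pads) lies 19 mm behind it; z points along the fingers, y is the line along which they close (so a half turn about z gives the same grasp; the last joint's range is limited). The gripper opens to 85 mm and grips with 20 to 120 N. Pads are 22 mm wide; open, the fingers measure 114 mm over their backs; the gripper's body (76 mm by 85 mm) begins 54 mm behind the grasp point. The pads swing forward as they close: fully open they stand 13 mm farther back than shut.
Start: joints at [-1.292, 0.053, 1.613, -0, 1.476, -0.119], TCP at [0.242, -0.576, 0.231] pointing down, gripper open.
Joint ranges: [-3.01, 3.01], [-1.01, 2.22], [0.06, 2.58], [-1.02, 4.17], [0.09, 2.62], [-3.14, 3.14]. Speed limits (rad/s): [2.57, 2.57, 3.14, 3.14, 3.14, 3.14].

### API

Orientations are given as a rotation vector (axis times angle).
In Python, from station import ctrl gives the robot as it stands.
- The arm moves only by the tool carry_out, never from a script. Its argument "moves" is a list of rows, each an object of numbers: "x", "y", "z": the shift along the tool's x, y, z in units of 25 mm (1.0 is 25 mm); "turn": the turn about the tool's z in rad. In form: [{"x": .., "y": .., "z": .., "turn": ..}, ...]. A call has exactly 8 rows; each row shifts and turns the commanded pose from where the row before left it, along the tool's axes as they then stand; what a row does not reach is not made up. A row lasts 1/10 s, in which the tool goes at most 50 mm and 8.59 degrees, less where a joint would pass 70% of its speed; a pose out of reach is approached as far as the arm can. A call is refused whole if a number of a shift passes 1 or a number of a turn 0.15, either way. A call with a gripper value outside its range is refused whole. "grip" is the finger opening in mm, from 0 to 85.4, set as the call begins (left out, the last holds). The fingers move at their own pace and stop on an object; "newtons" is the grip in N (left out, the last holds). Time passes only in rows, so rows that do not move let the fingers close, or fill a call up. It gives the time, the measured TCP pose, the force, the opening and the grip force at its end, in the units of the state.
- ctrl.get_obs(): the state, without advancing time (a new reading comes with each control period).
- ctrl.get_image(name): name is "scene" or "side" or "wrist"; returns the picture (400x640x3 uint8, red, green, blue); there is no depth.
- ctrl.calibration(name): a dict with "fx", "fy", "cx", "cy" (pixels), "R" (3x3) and "t" (3): a world point X has camera coordinates R X + t; the wrist camera has in their place "T_tool_cam" (4x4, takes a point from camera to tool coordinates, whose origin is the TCP and whose axes are the flange's). Camera axes: x right, y down, z forward; pixel columns grow to the right and rows downward; lengths in m; the calibration is good to about 2 mm. A picture is of the moment at which its call begins: read the wrist's pose just before it. calibration takes no time and is no camera call.
- ctrl.finish_job(): hands the job in; it is judged then, once.
Trained networks look in the newest picture that a camera, given by its name, has taken for a name from the list of things; names that differ only in an ending like _2 or _b are one class to them, and where a whole thing is asked for, a point or a joint stands for the part that bears it (a point fixed in the world has none). Each returns a list of dicts, best first, with "confidence" (0 to 1); they miss things now and then, are a little off and sometimes report something else, mostly with a low value. They report only what shows in the picture. A call takes as long as a camera call. They do not tell look-alikes from the thing itself.
- ctrl.look_for(camera, query): "rect" ([left, top, width, height] in pixels, round what is visible of it).
- ctrl.mark_of(camera, query): "pixel" ([column, row] in pixels: a listed point, or the origin of a listed thing).
The state is a dict: "t": time; "q": joint angles; "dq": joint speeds; "effort": joint torques, N m; "tool_pos": TCP position; "tool_rot": TCP orientation; "contact_force": force on the tool from outside, world axes, zero at the start; "wrist_torque": the same for the moment, N m; "opening": finger opening in m; "grip_force": force on a finger pad.
Only numpy, scipy, OpenCV 4.12 (cv2) and the standard library are available. Lean on these libraries where they do the work, as an engineer would, in place of code of your own. Each camera call takes 0.05 s, during which the arm holds its last target. There are 200 camera calls.

## Working session

There is one attempt and no reset: what is moved stays moved. The work goes in short steps, Python scripts to look and compute and a tool call to move; the robot and the scene stay as the last step left them, time stands still between calls to the robot, and variables do not carry over. Pictures are saved under pics/ and viewed, at most 10 in all, crops included, and the job is handed in when it is done.

Besides the shell and the picture viewer there is one more tool, called after "Request:" by a JSON object that holds its "fn" and its "kwargs". carry_out: Moves the arm, as the interface text tells. Its arguments: {"type":"object","properties":{"moves":{"type":"array"},"grip":{"type":"number"},"newtons":{"type":"number"}},"required":["moves"]}

```bash
mkdir -p pics; cat > h.py <<'E'
import numpy as np, cv2
from scipy.spatial.transform import Rotation as Ro
from station import ctrl
def obs(): return ctrl.get_obs()
def cam(name,o=None):
    c=ctrl.calibration(name); K=np.array([[c['fx'],0,c['cx']],[0,c['fy'],c['cy']],[0,0,1.]])
    if 'R' in c: R=np.array(c['R']);t=np.array(c['t'])
    else:
        o=o or obs(); T=np.eye(4);T[:3,:3]=Ro.from_rotvec(o['tool_rot']).as_matrix();T[:3,3]=o['tool_pos']
        M=np.linalg.inv(T@np.array(c['T_tool_cam']));R=M[:3,:3];t=M[:3,3]
    return K,R,t
def atz(px,z,C):
    K,R,t=C; d=R.T@np.linalg.solve(K,[px[0],px[1],1]); o=-R.T@t
    return o+d*(z-o[2])/d[2]
def proj(X,C):
    K,R,t=C; p=K@(R@np.array(X)+t); return p[:2]/p[2]
def tri(ps,Cs):
    A=[];b=[]
    for p,(K,R,t) in zip(ps,Cs):
        d=R.T@np.linalg.solve(K,[p[0],p[1],1]);d/=np.linalg.norm(d);P=np.eye(3)-np.outer(d,d);A.append(P);b.append(P@(-R.T@t))
    A=np.vstack(A);b=np.hstack(b);X=np.linalg.lstsq(A,b,rcond=None)[0];return X,np.linalg.norm(A@X-b)
def pic(name,fn=None):
    im=np.array(ctrl.get_image(name))
    if fn: cv2.imwrite('pics/'+fn,im[:,:,::-1])
    return im
E
python3 - <<'E'
from h import *
ims=[pic(n) for n in('scene','side')]
cv2.imwrite('pics/scene.png',ims[0][:,:,::-1]);cv2.imwrite('pics/side.png',ims[1][:,:,::-1])
for n in('scene','side'):
    C=cam(n)
    for q,z in(('stirrer',0),('eye',.013),('nose',.129)):
        for d in ctrl.mark_of(n,q): print(n,q,np.round(d['pixel']),round(d['confidence'],2),np.round(atz(d['pixel'],z,C),3))
E
```

```text
scene stirrer [278. 202.] 0.91 [ 0.493 -0.145  0.   ]
scene eye [266. 220.] 0.57 [ 0.596 -0.125  0.013]
scene nose [412. 226.] 0.91 [0.472 0.354 0.129]
scene nose [365. 200.] 0.78 [0.44  0.176 0.129]
scene nose [467. 219.] 0.75 [0.356 0.499 0.129]
side stirrer [343. 178.] 0.7 [ 0.49  -0.137  0.   ]
side eye [310. 171.] 0.96 [ 0.603 -0.124  0.013]
side nose [337. 235.] 0.79 [0.429 0.188 0.129]
side nose [301. 281.] 0.61 [0.485 0.352 0.129]
side nose [335. 344.] 0.6 [0.356 0.493 0.129]
```

```bash
sleep 1; ls pics
```

```text
scene.png
side.png
```

View pics/scene.png

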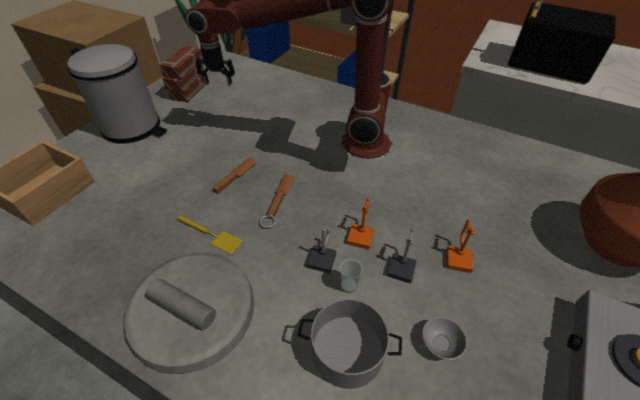

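View pics/side.png

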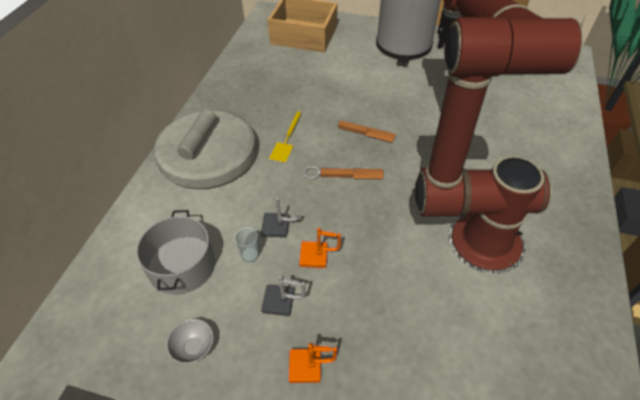

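The grey hooks are at scene (320,250) and (402,260), and at side (277,222) and (280,295). The orange ones, scene (361,225) and (461,250), are excluded by colour. The ringed stirrer is at scene (278,200) and its twin without a ring at (235,175). I'll enlarge the two grey hooks to see which one has the gate.

```bash
python3 - <<'E'
from h import *
a=cv2.imread('pics/scene.png')[215:290,295:435];b=cv2.imread('pics/side.png')[195:320,250:390]
f=lambda i:cv2.resize(i,None,fx=4,fy=4,interpolation=cv2.INTER_CUBIC)
b1=cv2.resize(b[:65],(400,186),interpolation=3)
cv2.imwrite('pics/crop.png',np.vstack([f(a)[:, :560],np.hstack([f(b[:65])[:,:280],f(b[65:130])[:,:280]]) if 0 else f(b[:65]),f(b[65:])[:,:560]])[:])
i=cv2.imread('pics/crop.png');print(i.shape);cv2.imwrite('pics/crop.png',cv2.resize(i,(int(560*.73),int(i.shape[0]*.73))) if i.shape[0]>600 else i)
for n in('scene','side'):
    print([(np.round(d['rect']),round(d['confidence'],2)) for d in ctrl.look_for(n,'gate')])
E
```

```text
(800, 560, 3)
[]
[(array([285., 279.,  13.,   5.]), 0.53), (array([314., 347.,  21.,   0.]), 0.42), (array([306., 167.,  79.,  16.]), 0.26)]
```

View pics/crop.png

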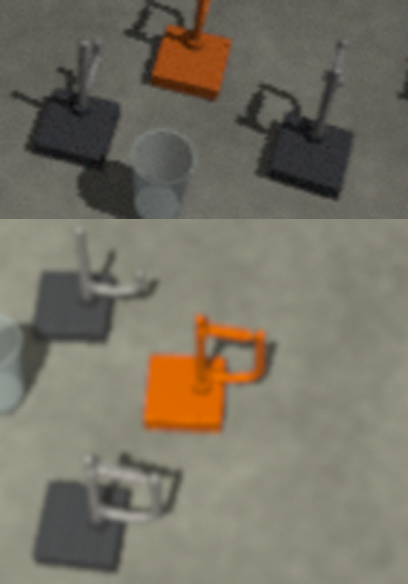

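The grey hook at side (280,295) / scene (402,260) has a bar closing its mouth, forming a full loop, so it is the gated one. The other grey hook, at side (277,222), is open and short-nosed. Next I'll work out its yaw and the stirrer's pose.

```bash
python3 - <<'E'
from h import *
S=cam('scene');D=cam('side')
print('nose tri',tri([(412,226),(301,281)],[S,D]))
print('shank top side',atz((281.5,277.5),.15,D),'scene',atz((411,229),.15,S))
print('eye',tri([(266,220),(310,171)],[S,D]),'org',tri([(278,202),(343,178)],[S,D]))
# foot rectangle via dark mask in side
for n,C,(x0,y0,x1,y1) in(('side',D,(250,270,310,330)),('scene',S,(380,245,425,290))):
    im=cv2.imread(f'pics/{n}.png')[y0:y1,x0:x1].astype(int)
    m=(im.max(2)<75).astype(np.uint8);m=cv2.morphologyEx(m,cv2.MORPH_OPEN,np.ones((5,5)))
    c=max(cv2.findContours(m,0,2)[0],key=cv2.contourArea);b=cv2.boxPoints(cv2.minAreaRect(c))+[x0,y0]
    print(n,cv2.contourArea(c),[np.round(atz(p,.02,C)[:2],3) for p in b])
for c in(S,D):print(-c[1].T@c[2])
def P(yaw,nose,C):
    R=Ro.from_euler('z',yaw).as_matrix()
    return [np.round(proj(nose+R@np.array(v),C),0).tolist() for v in([0,0,0],[.058,0,.021],[0.058,0,-.104],[.035,.04,-.104],[.035,-.04,-.104],[.115,.04,-.104],[.115,-.04,-.104])]
for y in(-.3,0,.3):print(y,'S',P(y,np.array([.48,.353,.129]),S),'D',P(y,np.array([.48,.353,.129]),D))
E
```

```text
nose tri (array([0.48147157, 0.35584164, 0.13942302]), np.float64(0.0026551710010194072))
shank top side [0.53093075 0.36680275 0.15      ] scene [0.50218945 0.35645251 0.15      ]
eye (array([ 0.60235552, -0.12152624,  0.01933112]), np.float64(0.0018770678309303806)) org (array([ 0.48975642, -0.1453864 , -0.00752851]), np.float64(0.004179821119953234))
side 16.0 [array([0.545, 0.326]), array([0.534, 0.323]), array([0.53 , 0.335]), array([0.541, 0.338])]
scene 643.0 [array([0.617, 0.326]), array([0.52 , 0.308]), array([0.502, 0.401]), array([0.598, 0.414])]
[1.25712983 0.44501816 1.03184831]
[0.26547135 0.90486467 1.19626783]
-0.3 S [[411.0, 228.0], [401.0, 234.0], [394.0, 258.0], [409.0, 261.0], [389.0, 246.0], [393.0, 276.0], [374.0, 260.0]] D [[302.0, 282.0], [284.0, 267.0], [287.0, 290.0], [285.0, 305.0], [302.0, 283.0], [262.0, 291.0], [279.0, 270.0]]
0 S [[411.0, 228.0], [406.0, 237.0], [399.0, 260.0], [413.0, 260.0], [390.0, 250.0], [405.0, 279.0], [381.0, 268.0]] D [[302.0, 282.0], [281.0, 272.0], [284.0, 295.0], [287.0, 310.0], [296.0, 285.0], [260.0, 303.0], [270.0, 278.0]]
0.3 S [[411.0, 228.0], [412.0, 238.0], [404.0, 262.0], [417.0, 258.0], [392.0, 254.0], [416.0, 279.0], [391.0, 275.0]] D [[302.0, 282.0], [279.0, 278.0], [283.0, 301.0], [291.0, 314.0], [291.0, 287.0], [262.0, 315.0], [263.0, 288.0]]
```

```bash
cat >> h.py <<'E'
def go(tx,ty,tz,xdir=None):
    "shift in tool axes/units to target; turn to bring tool y perpendicular to heading xdir"
    o=obs();R=Ro.from_rotvec(o['tool_rot']).as_matrix();d=np.array([tx,ty,tz])-o['tool_pos']
    print('t',round(o['t'],2),'pos',np.round(o['tool_pos'],4),'units',np.round(R.T@d/.025,2))
    a=np.arctan2(R[1,0],R[0,0]);print('tool x heading',round(a,4),'z',np.round(R[:,2],4))
    if xdir is not None:
        # tool z down: turn of +th reduces heading
        th=-(xdir-a);print('turn',[round((th+k*np.pi+np.pi)%(2*np.pi)-np.pi,3) for k in(0,1)],'q6',round(o['q'][5],2))
E
python3 - <<'E'
from h import *
go(.531,-.134,.13,.17)
print(ctrl.calibration('wrist')['T_tool_cam'])
S=cam('scene');print([np.round(atz(p,0,S),2) for p in((130,135),(160,130),(185,95),(230,80))])
E
```

```text
t 0.5 pos [ 0.2421 -0.5762  0.2313] units [ 17.5  -11.83   4.05]
tool x heading 0.3978 z [-0.e+00  1.e-04 -1.e+00]
turn [np.float64(0.228), np.float64(-2.914)] q6 -0.12
[[ 7.04670519e-04 -9.45707485e-01 -3.25018241e-01  8.40378645e-02]
 [ 9.99999385e-01  9.44687294e-04 -5.80668206e-04 -5.56720744e-04]
 [ 8.56182871e-04 -3.25017632e-01  9.45707569e-01 -1.43286505e-01]
 [ 0.00000000e+00  0.00000000e+00  0.00000000e+00  1.00000000e+00]]
[array([ 0.47, -0.95,  0.  ]), array([ 0.38, -0.86,  0.  ]), array([ 0.1 , -0.97,  0.  ]), array([-0.14, -0.86,  0.  ])]
```

Request:
{"fn": "carry_out", "kwargs": {"moves": [{"x": 1,"y": -0.7},{"x": 1,"y": -0.7},{"x": 1,"y": -0.7},{"x": 1,"y": -0.7},{"x": 1,"y": -0.7},{"x": 1,"y": -0.7},{"x": 1,"y": -0.7},{"x": 1,"y": -0.7}], "grip": 85, "newtons": 100}}

```text
validation failed for argument at $.mo...
```

Request:
{"fn": "carry_out", "kwargs": {"moves": [{"x": 1,"y": -0.7},{"x": 1,"y": -0.7},{"x": 1,"y": -0.7},{"x": 1,"y": -0.7},{"x": 1,"y": -0.7},{"x": 1,"y": -0.7,"turn": 0.14},{"x": 0.5,"y": -0.3,"turn": 0.09,"z": 1},{"z": 0}]}}

```text
validation failed for argument at $.mo...
```

```bash
python3 - <<'E'
from h import *
o=obs();im=pic('wrist','w1.png');C=cam('wrist',o)
for q,z in(('stirrer',0),('eye',.013)):
    for d in ctrl.mark_of('wrist',q): print(q,np.round(d['pixel']),round(d['confidence'],2),np.round(atz(d['pixel'],z,C),4))
go(.531,-.134,.005,.17)
E
```

```text
t 0.65 pos [ 0.2421 -0.5762  0.2314] units [ 17.5  -11.83   9.05]
tool x heading 0.3978 z [ 0. -0. -1.]
turn [np.float64(0.228), np.float64(-2.914)] q6 -0.12
```

View pics/w1.png

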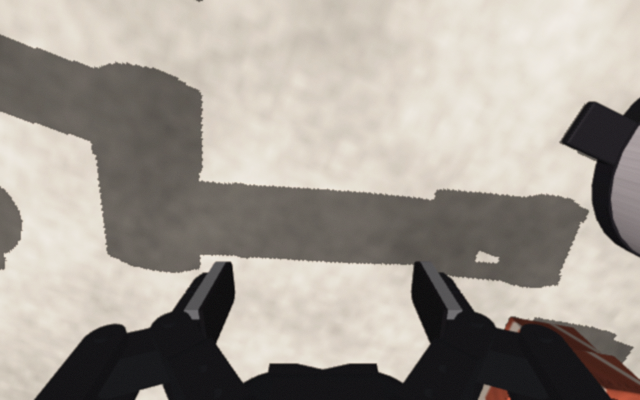

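The moves were refused because each row needs all four keys, so the arm is still at its start. The picture shows only bare table, with the bin at (610,170).

Request:
{"fn": "carry_out", "kwargs": {"moves": [{"x": 1,"y": -0.7,"z": 0,"turn": 0},{"x": 1,"y": -0.7,"z": 0,"turn": 0},{"x": 1,"y": -0.7,"z": 0,"turn": 0},{"x": 1,"y": -0.7,"z": 0,"turn": 0},{"x": 1,"y": -0.7,"z": 0,"turn": 0},{"x": 1,"y": -0.7,"z": 0,"turn": 0},{"x": 1,"y": -0.7,"z": 0,"turn": 0},{"x": 1,"y": -0.7,"z": 0,"turn": 0}], "grip": 85, "newtons": 100}}

```text
t: 1.45
tool_pos: [0.3728, -0.3686, 0.2315]
tool_rot: [3.079, 0.62, 0.0]
contact_force: [1.0, -1.0, -0.5]
opening: 0.0849
grip_force: 0.0
```

Request:
{"fn": "carry_out", "kwargs": {"moves": [{"x": 1,"y": -0.7,"z": 0,"turn": 0},{"x": 1,"y": -0.7,"z": 0,"turn": 0},{"x": 1,"y": -0.7,"z": 0,"turn": 0},{"x": 1,"y": -0.7,"z": 0,"turn": 0},{"x": 1,"y": -0.7,"z": 0.5,"turn": 0},{"x": 1,"y": -0.7,"z": 0.5,"turn": 0.14},{"x": 0.5,"y": -0.4,"z": 1,"turn": 0.09},{"x": 0,"y": 0,"z": 0,"turn": 0}]}}

```text
t: 2.25
tool_pos: [0.4782, -0.1992, 0.1777]
tool_rot: [-3.126, -0.267, 0.008]
contact_force: [-0.4, -0.5, 0.2]
opening: 0.0851
grip_force: 0.0
```

```bash
python3 - <<'E'
from h import *
o=obs();im=pic('wrist','w2.png');C=cam('wrist',o)
for q,z in(('stirrer',0),('eye',.013)):
    for d in ctrl.mark_of('wrist',q): print(q,np.round(d['pixel']),round(d['confidence'],2),np.round(atz(d['pixel'],z,C),4))
go(.531,-.134,.005,.17)
E
```

```text
stirrer [276. 160.] 0.94 [ 0.4856 -0.1465  0.    ]
t 2.4 pos [ 0.4795 -0.2026  0.1822] units [ 2.49 -2.36  7.09]
tool x heading 0.169 z [ 6.e-04 -8.e-04 -1.e+00]
turn [np.float64(-0.001), np.float64(3.141)] q6 0.86
```

View pics/w2.png

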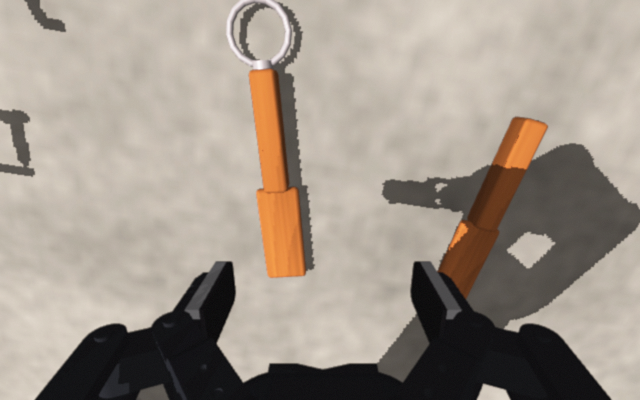

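The wrist view shows the ring centre at (260,34), the handle's ring end at (262,70), its blade end at (279,190) and the blade end at (286,276). The twin without a ring is at (500,200).

```bash
python3 - <<'E'
from h import *
C=cam('wrist')
e=atz((260,34),.013,C);h=atz((262,70),.026,C);b=atz((279,190),.026,C);bl=atz((286,276),.018,C)
for p in(e,h,b,bl):print(np.round(p,4))
d=e-bl;y=np.arctan2(d[1],d[0]);print(y,np.arctan2(*(h-b)[1::-1]),np.linalg.norm((e-bl)[:2]),np.linalg.norm((h-b)[:2]))
g=e-.075*np.array([np.cos(y),np.sin(y),0]);print(g);go(g[0],g[1],.005,y)
E
```

```text
[ 0.6013 -0.1241  0.013 ]
[ 0.5715 -0.1315  0.026 ]
[ 0.4633 -0.1602  0.026 ]
[ 0.3605 -0.18    0.018 ]
0.2280250322913328 0.2594372549815363 0.24718358289743167 0.11186046328563953
[ 0.52820753 -0.14109996  0.013     ]
t 2.4 pos [ 0.4795 -0.2026  0.1822] units [ 2.33 -2.1   7.09]
tool x heading 0.169 z [ 6.e-04 -8.e-04 -1.e+00]
turn [np.float64(-0.059), np.float64(3.083)] q6 0.86
```

Request:
{"fn": "carry_out", "kwargs": {"moves": [{"x": 0.8,"y": -0.7,"z": 0.5,"turn": 0},{"x": 0.8,"y": -0.7,"z": 0.8,"turn": 0},{"x": 0.73,"y": -0.7,"z": 1,"turn": -0.066},{"x": 0,"y": 0,"z": 1,"turn": 0},{"x": 0,"y": 0,"z": 1,"turn": 0},{"x": 0,"y": 0,"z": 0.7,"turn": 0},{"x": 0,"y": 0,"z": 0,"turn": 0},{"x": 0,"y": 0,"z": 0,"turn": 0}]}}

```text
t: 3.2
tool_pos: [0.5287, -0.1416, 0.0577]
tool_rot: [3.119, 0.365, 0.002]
contact_force: [1.2, 1.0, -0.7]
opening: 0.0849
grip_force: 0.0
```

```bash
python3 - <<'E'
from h import *
go(.528,-.1413,.005,.235)
o=obs();pic('wrist','w3.png')
E
```

```text
t 3.2 pos [ 0.5287 -0.1416  0.0577] units [-0.03 -0.02  2.11]
tool x heading 0.2331 z [ 1.6e-03 -8.0e-04 -1.0e+00]
turn [np.float64(-0.002), np.float64(3.14)] q6 0.94
```

View pics/w3.png

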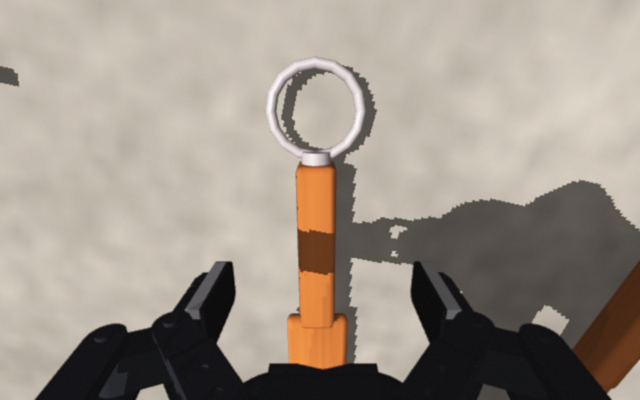

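The handle is straight between the fingers, with its centre at column 316 and the ring at (316,108). I'll go down and grip.

Request:
{"fn": "carry_out", "kwargs": {"moves": [{"x": 0,"y": 0,"z": 0.7,"turn": 0},{"x": 0,"y": 0,"z": 0.7,"turn": 0},{"x": 0,"y": 0,"z": 0.7,"turn": 0},{"x": 0,"y": 0,"z": 0,"turn": 0},{"x": 0,"y": 0,"z": 0,"turn": 0},{"x": 0,"y": 0,"z": 0,"turn": 0},{"x": 0,"y": 0,"z": 0,"turn": 0},{"x": 0,"y": 0,"z": 0,"turn": 0}]}}

```text
t: 4.05
tool_pos: [0.5288, -0.1407, 0.0048]
tool_rot: [3.119, 0.366, 0.002]
contact_force: [0.3, 0.4, -0.2]
opening: 0.0846
grip_force: 0.0
```

Request:
{"fn": "carry_out", "kwargs": {"moves": [{"x": 0,"y": 0,"z": 0,"turn": 0},{"x": 0,"y": 0,"z": 0,"turn": 0},{"x": 0,"y": 0,"z": 0,"turn": 0},{"x": 0,"y": 0,"z": 0,"turn": 0},{"x": 0,"y": 0,"z": 0,"turn": 0},{"x": 0,"y": 0,"z": 0,"turn": 0},{"x": 0,"y": 0,"z": 0,"turn": 0},{"x": 0,"y": 0,"z": 0,"turn": 0}], "grip": 0, "newtons": 100}}

```text
t: 4.85
tool_pos: [0.5285, -0.1405, 0.0041]
tool_rot: [3.12, 0.366, 0.001]
contact_force: [0.8, -0.8, 2.6]
opening: 0.0217
grip_force: 99.6
```

Request:
{"fn": "carry_out", "kwargs": {"moves": [{"x": 0,"y": 0,"z": -0.8,"turn": 0},{"x": 0,"y": 0,"z": -1,"turn": 0},{"x": 0,"y": 0,"z": -1,"turn": 0},{"x": 0,"y": 0,"z": -1,"turn": 0},{"x": 0,"y": 0,"z": -1,"turn": 0},{"x": 0,"y": 0,"z": -1,"turn": 0},{"x": 0,"y": 0,"z": -1,"turn": 0},{"x": 0,"y": 0,"z": -1,"turn": 0}]}}

```text
t: 5.65
tool_pos: [0.5273, -0.14, 0.1987]
tool_rot: [-3.119, -0.366, 0.003]
contact_force: [-0.1, -0.5, -1.4]
opening: 0.0221
grip_force: 99.1
```

Request:
{"fn": "carry_out", "kwargs": {"moves": [{"x": 0,"y": -0.5,"z": -0.8,"turn": 0},{"x": -0.2,"y": -1,"z": 0,"turn": 0},{"x": -0.2,"y": -1,"z": 0,"turn": 0},{"x": -0.2,"y": -1,"z": 0,"turn": 0},{"x": -0.2,"y": -1,"z": 0,"turn": 0},{"x": -0.2,"y": -1,"z": 0,"turn": 0},{"x": -0.2,"y": -1,"z": 0,"turn": 0},{"x": -0.1,"y": -1,"z": 0,"turn": 0}]}}

```text
t: 6.45
tool_pos: [0.4517, 0.0354, 0.2177]
tool_rot: [-3.12, -0.366, 0.003]
contact_force: [-0.3, 0.4, -1.4]
opening: 0.0224
grip_force: 99.1
```

Request:
{"fn": "carry_out", "kwargs": {"moves": [{"x": 0,"y": -1,"z": 0,"turn": 0},{"x": 0,"y": -1,"z": 0,"turn": 0},{"x": 0,"y": -1,"z": 0,"turn": 0},{"x": 0,"y": -1,"z": 0,"turn": 0},{"x": 0,"y": -1,"z": 0,"turn": 0},{"x": 0,"y": -1,"z": 0,"turn": 0},{"x": 0,"y": -1,"z": 0,"turn": 0},{"x": 0,"y": -1,"z": 0,"turn": 0}]}}

```text
t: 7.25
tool_pos: [0.4057, 0.2298, 0.2178]
tool_rot: [3.12, 0.366, -0.003]
contact_force: [-0.0, 0.1, -0.4]
opening: 0.0221
grip_force: 99.1
```

Request:
{"fn": "carry_out", "kwargs": {"moves": [{"x": 0,"y": -1,"z": 0,"turn": 0},{"x": 0,"y": -1,"z": 0,"turn": 0},{"x": 0,"y": -0.8,"z": 0,"turn": 0},{"x": 0,"y": -0.5,"z": 0,"turn": 0},{"x": 0,"y": -0.5,"z": 0,"turn": -0.04},{"x": 0,"y": 0,"z": 0,"turn": 0},{"x": 0,"y": 0,"z": 0,"turn": 0},{"x": 0,"y": 0,"z": 0,"turn": 0}]}}

```text
t: 8.05
tool_pos: [0.3849, 0.3209, 0.2188]
tool_rot: [3.112, 0.427, -0.0]
contact_force: [0.3, 0.4, -1.3]
opening: 0.0219
grip_force: 99.0
```

```bash
python3 - <<'E'
from h import *
o=obs();pic('wrist','w4.png');C=cam('wrist',o)
for q,z in(('nose',.129),('eye',o['tool_pos'][2]+.0085)):
    for d in ctrl.mark_of('wrist',q): print(q,np.round(d['pixel']),round(d['confidence'],2),np.round(atz(d['pixel'],z,C),4))
go(.408,.334,.22,.28)
E
```

```text
nose [ 89. 177.] 0.9 [0.3575 0.5011 0.129 ]
nose [507. 202.] 0.75 [0.4263 0.1817 0.129 ]
nose [308.  68.] 0.7 [0.4784 0.3581 0.129 ]
t 8.2 pos [0.3849 0.321  0.2188] units [ 1.03 -0.25 -0.05]
tool x heading 0.2728 z [ 1.e-04 -1.e-04 -1.e+00]
turn [np.float64(-0.007), np.float64(3.134)] q6 1.84
```

View pics/w4.png

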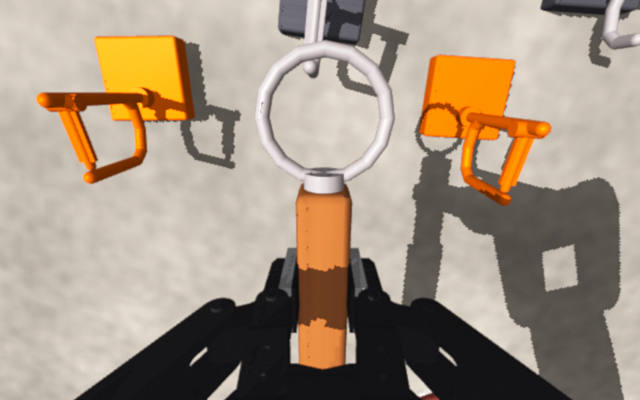

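```bash
python3 - <<'E'
from h import *
C=cam('wrist')
im=cv2.imread('pics/w4.png')
cv2.imwrite('pics/c4.png',cv2.resize(im[0:200,230:420],None,fx=3,fy=3,interpolation=3))
a=atz((279,33),0,C);b=atz((361,45),0,C);print(a,b,np.linalg.norm(a-b),'yaw',np.arctan2(*(a-b)[1::-1])-np.pi/2)
n=atz((312,68),.129,C);print('nose',n)
for y in(.1,.18,.26):
    R=Ro.from_euler('z',y).as_matrix();print(y,[np.round(proj(n+R@np.array(v),C)).tolist() for v in([.035,.04,-.129],[.035,-.04,-.129],[.035,.04,-.104],[.035,-.04,-.104],[.058,0,.021],[.056,0,.001],[0.01,0,-.007])])
for p in((325,113),):
    print('eye',[np.round(atz(p,obs()['tool_pos'][2]+.0085,C),4)])
E
```

```text
[0.50929498 0.4036762  0.        ] [0.52154192 0.31840578 0.        ] 0.08614541318481916 yaw 0.1426492022844188
nose [0.47885145 0.35568154 0.129     ]
0.1 [[284.0, 34.0], [359.0, 49.0], [280.0, 29.0], [362.0, 45.0], [327.0, -44.0], [326.0, -27.0], [315.0, 54.0]]
0.18 [[281.0, 37.0], [357.0, 45.0], [277.0, 33.0], [360.0, 41.0], [319.0, -45.0], [319.0, -28.0], [314.0, 53.0]]
0.26 [[278.0, 40.0], [354.0, 41.0], [274.0, 36.0], [357.0, 37.0], [311.0, -46.0], [312.0, -29.0], [312.0, 53.0]]
eye [array([0.458 , 0.3411, 0.2273])]
```

View pics/c4.png

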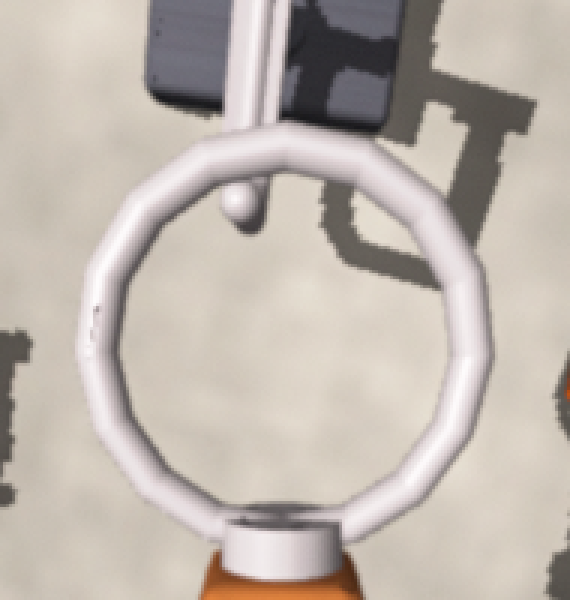

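```bash
python3 - <<'E'
from h import *
go(.4013,.3458,.18,.14)
E
```

```text
t 8.2 pos [0.3849 0.321  0.2188] units [ 0.9  -0.78  1.55]
tool x heading 0.2728 z [ 1.e-04 -1.e-04 -1.e+00]
turn [np.float64(0.133), np.float64(-3.009)] q6 1.84
```

Request:
{"fn": "carry_out", "kwargs": {"moves": [{"x": 0.3,"y": -0.26,"z": 0.3,"turn": 0},{"x": 0.3,"y": -0.26,"z": 0.3,"turn": 0},{"x": 0.3,"y": -0.26,"z": 0.3,"turn": 0},{"x": 0,"y": 0,"z": 0.3,"turn": 0.073},{"x": 0,"y": 0,"z": 0.35,"turn": 0.06},{"x": 0,"y": 0,"z": 0,"turn": 0},{"x": 0,"y": 0,"z": 0,"turn": 0},{"x": 0,"y": 0,"z": 0,"turn": 0}]}}

```text
t: 9.0
tool_pos: [0.4013, 0.3467, 0.1803]
tool_rot: [-3.133, -0.223, -0.001]
contact_force: [-0.1, 0.4, -1.0]
opening: 0.0216
grip_force: 98.9
```

```bash
python3 - <<'E'
from h import *
o=obs();im=pic('wrist');C=cam('wrist',o)
cv2.imwrite('pics/w5.png',cv2.resize(im[0:260,190:450,::-1],None,fx=2.2,fy=2.2,interpolation=3))
for d in ctrl.mark_of('wrist','nose'): print(np.round(d['pixel']),round(d['confidence'],2),np.round(atz(d['pixel'],.129,C),4))
go(.4013,.3458,.1355,.14)
u=np.array([.0758*np.cos(.14),.0758*np.sin(.14),.0085])
print('pred eye px',proj(np.array(o['tool_pos'])+u,C),'pred nose px',proj([.4788,.3567,.129],C))
E
```

```text
[573. 224.] 0.95 [0.4252 0.1795 0.129 ]
[325. 103.] 0.79 [0.4785 0.3571 0.129 ]
[ 91. 254.] 0.79 [0.3551 0.5046 0.129 ]
t 9.1 pos [0.4014 0.3466 0.1806] units [-0.01  0.03  1.8 ]
tool x heading 0.1414 z [ 8.e-04  5.e-04 -1.e+00]
turn [np.float64(0.001), np.float64(-3.14)] q6 2.0
pred eye px [324.67927072 112.78128244] pred nose px [325.62789877 102.59233914]
```

View pics/w5.png

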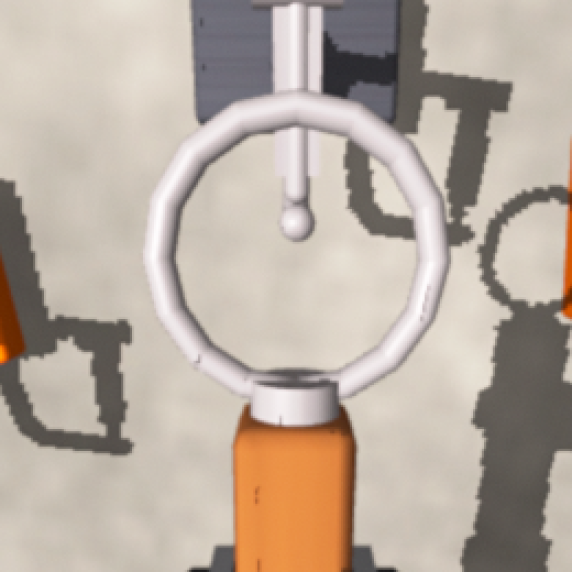

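The nose tip at (325,101) sits inside the ring at its centre column, the hook is square with the handle, and the gate shows behind the nose. Now I'll lower and push.

Request:
{"fn": "carry_out", "kwargs": {"moves": [{"x": 0,"y": 0,"z": 0.4,"turn": 0},{"x": 0,"y": 0,"z": 0.4,"turn": 0},{"x": 0,"y": 0,"z": 0.4,"turn": 0},{"x": 0,"y": 0,"z": 0.3,"turn": 0},{"x": 0,"y": 0,"z": 0.3,"turn": 0},{"x": 0,"y": 0,"z": 0.2,"turn": 0},{"x": 0,"y": 0,"z": 0.2,"turn": 0},{"x": 0,"y": 0,"z": 0.2,"turn": 0}]}}

```text
t: 9.9
tool_pos: [0.4013, 0.3464, 0.1199]
tool_rot: [-3.134, -0.221, -0.001]
contact_force: [-0.3, -1.1, -0.8]
opening: 0.0223
grip_force: 99.1
```

Request:
{"fn": "carry_out", "kwargs": {"moves": [{"x": 0,"y": 0,"z": 0.15,"turn": 0},{"x": 0,"y": 0,"z": 0.15,"turn": 0},{"x": 0,"y": 0,"z": 0.15,"turn": 0},{"x": 0,"y": 0,"z": 0.15,"turn": 0},{"x": 0,"y": 0,"z": 0.15,"turn": 0},{"x": 0,"y": 0,"z": 0.15,"turn": 0},{"x": 0,"y": 0,"z": 0.15,"turn": 0},{"x": 0,"y": 0,"z": 0.15,"turn": 0}]}}

```text
t: 10.7
tool_pos: [0.4009, 0.3463, 0.0896]
tool_rot: [3.134, 0.221, -0.001]
contact_force: [-1.2, -0.0, 0.6]
opening: 0.0221
grip_force: 99.3
```

Request:
{"fn": "carry_out", "kwargs": {"moves": [{"x": 0,"y": 0,"z": 0.2,"turn": 0},{"x": 0,"y": 0,"z": 0.2,"turn": 0},{"x": 0,"y": 0,"z": 0.2,"turn": 0},{"x": 0,"y": 0,"z": 0.2,"turn": 0},{"x": 0,"y": 0,"z": 0.2,"turn": 0},{"x": 0,"y": 0,"z": 0.2,"turn": 0},{"x": 0,"y": 0,"z": 0.2,"turn": 0},{"x": 0,"y": 0,"z": 0,"turn": 0}]}}

```text
t: 11.5
tool_pos: [0.4005, 0.346, 0.054]
tool_rot: [3.133, 0.221, -0.002]
contact_force: [-0.1, 0.8, -0.7]
opening: 0.0219
grip_force: 99.0
```

```bash
python3 - <<'E'
from h import *
o=obs();im=pic('wrist');im2=pic('side');C=cam('wrist',o)
a=cv2.resize(im[0:260,190:450,::-1],(500,500),interpolation=3)
b=cv2.resize(im2[250:330,250:298,::-1] if 0 else im2[250:330,260:340,::-1],(300,300),interpolation=3)
b=np.vstack([b,np.zeros((200,300,3),np.uint8)])
cv2.imwrite('pics/w6.png',np.hstack([a,b]));go(.4013,.3458,.0525,.14)
E
```

```text
t 11.6 pos [0.401  0.3463 0.0549] units [0.01 0.02 0.1 ]
tool x heading 0.1408 z [-2.e-04 -1.e-04 -1.e+00]
turn [np.float64(0.001), np.float64(-3.141)] q6 2.0
```

View pics/w6.png

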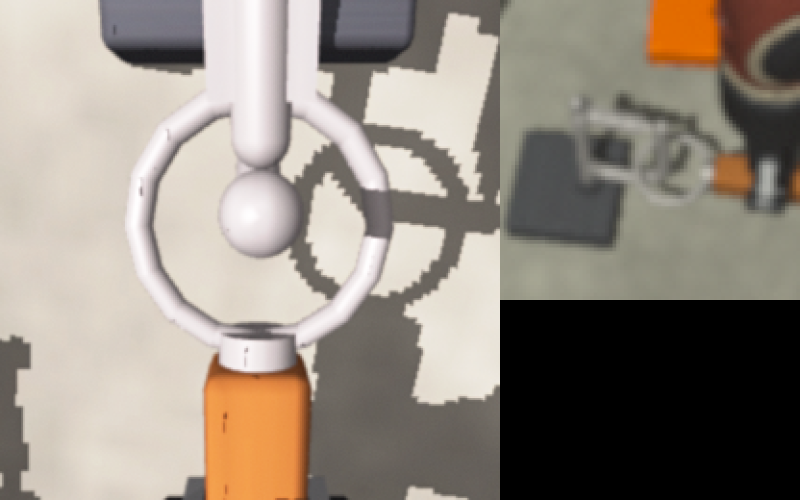

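The ring encircles the nose below the gate, the gate bar's end is back at the nose, and contact force is near zero. I'll lower 5 mm, release and retreat.

Request:
{"fn": "carry_out", "kwargs": {"moves": [{"x": 0,"y": 0,"z": 0.1,"turn": 0},{"x": 0,"y": 0,"z": 0.1,"turn": 0},{"x": 0,"y": 0,"z": 0.05,"turn": 0},{"x": 0,"y": 0,"z": 0,"turn": 0},{"x": 0,"y": 0,"z": 0,"turn": 0},{"x": 0,"y": 0,"z": 0,"turn": 0},{"x": 0,"y": 0,"z": 0,"turn": 0},{"x": 0,"y": 0,"z": 0,"turn": 0}]}}

```text
t: 12.4
tool_pos: [0.4011, 0.3463, 0.0489]
tool_rot: [-3.134, -0.221, -0.0]
contact_force: [0.2, -0.9, -0.4]
opening: 0.0221
grip_force: 99.0
```

Request:
{"fn": "carry_out", "kwargs": {"moves": [{"x": 0,"y": 0,"z": 0,"turn": 0},{"x": 0,"y": 0,"z": 0,"turn": 0},{"x": 0,"y": 0,"z": 0,"turn": 0},{"x": 0,"y": 0,"z": 0,"turn": 0},{"x": 0,"y": 0,"z": 0,"turn": 0},{"x": 0,"y": 0,"z": 0,"turn": 0},{"x": 0,"y": 0,"z": 0,"turn": 0},{"x": 0,"y": 0,"z": 0,"turn": 0}], "grip": 65}}

```text
t: 13.2
tool_pos: [0.401, 0.3463, 0.0488]
tool_rot: [3.134, 0.221, -0.0]
contact_force: [-0.5, -0.2, -0.3]
opening: 0.065
grip_force: 0.0
```

Request:
{"fn": "carry_out", "kwargs": {"moves": [{"x": 0,"y": 0,"z": -0.3,"turn": 0},{"x": 0,"y": 0,"z": -0.5,"turn": 0},{"x": 0,"y": 0,"z": -0.8,"turn": 0},{"x": 0,"y": 0,"z": -0.8,"turn": 0},{"x": 0,"y": 0,"z": -0.8,"turn": 0},{"x": 0,"y": 0,"z": -0.8,"turn": 0},{"x": 0,"y": 0,"z": -0.5,"turn": 0},{"x": 0,"y": 0,"z": 0,"turn": 0}]}}

```text
t: 14.0
tool_pos: [0.4025, 0.3473, 0.1646]
tool_rot: [-3.131, -0.221, -0.008]
contact_force: [-0.1, 0.3, -0.2]
opening: 0.0652
grip_force: 0.0
```

```bash
python3 - <<'E'
from h import *
o=obs();a=pic('wrist').astype(int);C=cam('wrist',o)
for q,z in(('nose',.129),('eye',.052)):
    for d in ctrl.mark_of('wrist',q): print(q,np.round(d['pixel']),round(d['confidence'],2),np.round(atz(d['pixel'],z,C),4))
b=pic('wrist').astype(int);print('diff px',(abs(a-b).max(2)>40).sum())
for n in('side','wrist'):
    pic(n);print([(np.round(d['rect']),round(d['confidence'],2)) for d in ctrl.look_for(n,'gate')])
go(.4,.346,.2,.14);o=obs();print(o['contact_force'],o['opening'])
E
```

```text
nose [327. 106.] 0.72 [0.479  0.3565 0.129 ]
nose [593. 234.] 0.65 [0.4259 0.1799 0.129 ]
nose [ 80. 269.] 0.62 [0.3544 0.502  0.129 ]
diff px 19722
[(array([287., 279.,  11.,   6.]), 0.43)]
[(array([310.,   2.,  28.,  89.]), 0.96), (array([579., 151.,  52.,  73.]), 0.59), (array([ 25., 192.,  58.,  65.]), 0.59)]
t 14.4 pos [0.4006 0.346  0.1602] units [-0.03 -0.   -1.59]
tool x heading 0.1408 z [-0.0016 -0.001  -1.    ]
turn [np.float64(0.001), np.float64(-3.141)] q6 2.0
[-0.16747307  0.09884398 -0.2041939 ] 0.06450411673430863
```

Request:
{"fn": "carry_out", "kwargs": {"moves": [{"x": 0,"y": 0,"z": -0.8,"turn": 0},{"x": 0,"y": 0,"z": -0.8,"turn": 0},{"x": 0,"y": 0,"z": -0.3,"turn": 0},{"x": 0,"y": 0,"z": 0,"turn": 0},{"x": 0,"y": 0,"z": 0,"turn": 0},{"x": 0,"y": 0,"z": 0,"turn": 0},{"x": 0,"y": 0,"z": 0,"turn": 0},{"x": 0,"y": 0,"z": 0,"turn": 0}]}}

```text
t: 15.2
tool_pos: [0.4008, 0.3461, 0.208]
tool_rot: [3.133, 0.221, -0.002]
contact_force: [-0.1, -0.4, -0.0]
opening: 0.065
grip_force: 0.0
```

```bash
python3 - <<'E'
from h import *
o=obs();a=pic('wrist').astype(int);C=cam('wrist',o)
for n in('wrist','side','scene'):
    if n!='wrist':pic(n)
    D=C if n=='wrist' else cam(n)
    for q,z in(('eye',.05),('stirrer',.02)):
        for d in ctrl.mark_of(n,q): print(n,q,np.round(d['pixel']),round(d['confidence'],2),np.round(atz(d['pixel'],z,D),4))
    print(n,'gate',[(np.round(d['rect']),round(d['confidence'],2)) for d in ctrl.look_for(n,'gate')])
b=pic('wrist').astype(int);c=pic('wrist').astype(int);print('diff',(abs(a-b).max(2)>40).sum(),(abs(c-b).max(2)>40).sum())
print(proj([.4788,.3567,.052],C),[np.round(proj([.4788+.056*np.cos(.14),.3567+.056*np.sin(.14),.13],C)),np.round(proj([.4788+.008,.3577,.122],C))])
hsv=cv2.cvtColor(c.astype(np.uint8),cv2.COLOR_RGB2HSV)
print('orange cols per row in 270-380:',[(r,np.where((hsv[r,270:380,1]>120))[0][[0,-1]]+270) for r in range(100,300,25) if (hsv[r,270:380,1]>120).any()])
E
```

```text
wrist stirrer [321. 205.] 0.83 [0.3637 0.3433 0.02  ]
wrist gate [(array([530., 140.,  36.,  59.]), 0.85), (array([ 85., 173.,  44.,  53.]), 0.71), (array([313.,  12.,  23.,  78.]), 0.6)]
side eye [307. 298.] 0.92 [0.4689 0.3569 0.05  ]
side stirrer [347. 308.] 0.65 [0.36   0.3441 0.02  ]
side gate []
scene eye [406. 240.] 0.81 [0.4669 0.348  0.05  ]
scene stirrer [414. 224.] 0.73 [0.3653 0.3449 0.02  ]
scene gate []
diff 2628 71
[324.01517002  98.02495822] [array([325.,   5.]), array([325.,  88.])]
orange cols per row in 270-380: [(150, array([311, 334])), (175, array([311, 333])), (200, array([311, 332])), (225, array([311, 331])), (250, array([302, 338])), (275, array([302, 336]))]
```

The checks agree:
- **Ring:** its centre is about 11 mm from the nose axis and about 79 mm below the top.
- **Gate:** its outline spans rows 12–90, against 5–88 predicted for shut.
- **Stirrer:** it is still.

I'm handing the job in.

```bash
python3 -c "
from station import ctrl
print(ctrl.finish_job())"
```

```text
the job is handed in; nothing more can be done
None
```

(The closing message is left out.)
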